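Show the mark to the bench camera in a hand mirror

ROBOT

A 6-joint arm with a two-finger parallel gripper is mounted at the origin on a cart in front of the work surface, level with it; the furniture and walls round the work are solid. World frame = base frame: x ahead of the robot, y to its left, z up, the work surface at z = 0. Lengths are in m, angles in rad, forces in N, time in s.
With the tool pointing down it reaches from about 0.375 to 0.9 m from the base axis. Payload 3.1 kg.
Tool frame: the origin (TCP) lies on the front face of the gripper's body, between the roots of the fingers; the fingertips stand 70 mm ahead of it and the grasp point (between the pads) lies 51 mm ahead of it; z points along the fingers, y is the line along which they close (so a half turn about z gives the same grasp; the last joint's range is limited). The gripper opens to 87 mm and grips with 3 to 60 N. Pads are 19 mm wide; open, the fingers measure 117 mm over their backs; the gripper's body (75 mm by 190 mm) begins 51 mm behind the grasp point.
Start: joints at [-1.419, 0.527, 1.433, -0, 1.181, -0.178], TCP at [0.202, -0.591, 0.292] pointing down, gripper open.
Joint ranges: [-3.08, 3.08], [-0.75, 2.2], [0.22, 2.44], [-1.43, 4.57], [0, 2.65], [-2.85, 2.85]. Speed limits (rad/s): [2.79, 2.79, 3.14, 3.14, 3.14, 3.14].

INTERFACE

Orientations are given as a unit quaternion [x, y, z, w].
In Python, from rig import robot, cams, ticket gives the robot as it stands. The module is installed in compiled form; this text tells all that it offers.
- The arm moves only by the shell command python3 -m crank 'ROWS' [FORCE]. ROWS is JSON, a list of rows, each a list of 7 numbers: the shift along the tool's x, y, z in cm, then the turn, a rotation vector about the tool's x, y, z in rad, then the closure, from 0 (fully open) to 1 (shut). A call has 1 to 5 rows; each row shifts and turns the commanded pose from where the row before left it, along the tool's axes as they then stand; what a row does not reach is not made up. A row lasts 1/8 s, in which the tool goes at most 62.5 mm and 10.7 degrees, less where a joint would pass 70% of its speed; a pose out of reach is approached as far as the arm can. A call is refused whole if a number of a shift passes 6.25 or a number of a turn 0.188, either way. A call with a gripper value outside its range is refused whole. The fingers move at their own pace and stop on an object; FORCE is the grip in N (left out, the last holds). Time passes only in rows, so rows that do not move let the fingers close. It gives the time, the measured TCP pose, the force, the opening and the grip force at its end, in the units of the state.
- robot.get_obs(): the state, without advancing time (a new reading comes with each control period).
- cams.camera(name): name is "scene" or "top" or "wrist"; returns the picture (420x560x3 uint8, red, green, blue); there is no depth.
- cams.camera_info(name): a dict with "intrinsics" (3x3 intrinsics, pixels), "pose" (4x4, takes a point from camera to world coordinates). Camera axes: x right, y down, z forward; pixel columns grow to the right and rows downward; lengths in m; the calibration is good to about 2 mm. The wrist camera is an equidistant fisheye: a pixel r from the principal point sees the ray r / f radians off the axis. A picture is of the moment at which its call begins: read the wrist's pose just before it. camera_info takes no time and is no camera call; for the wrist camera it gives the pose at the moment of the call.
- ticket.hand_in(): hands the job in; it is judged then, once.
The state is a dict: "time": time; "q": joint angles; "joint_velocities": joint speeds; "joint_torque": joint torques, N m; "position": TCP position; "tool_rot": TCP orientation; "ft_force": force on the tool from outside, world axes, zero at the start; "moment": the same for the moment, N m; "grip_width": finger opening in m; "grip_force": force on a finger pad.
Only numpy, scipy, OpenCV 4.12 (cv2) and the standard library are available. Lean on these libraries where they do the work, as an engineer would, in place of code of your own. Each camera call takes 0.05 s, during which the arm holds its last target. There are 200 camera calls.

TASK

The bench camera stands behind an upright metal panel and cannot see the bull's-eye mark on the panel's near side. Lift the hand mirror by its handle up a little and out of its forked hook, bring the middle of its glass to the spot the camera is aimed at (over the small ring on the base plate, level with the mark), and angle it so that the camera sees the mark in the mirror. Finish while holding the mirror still by its handle in that pose, clear of everything else, and leave the flux bottle, the tape roll and the wick spool where they are.

Things in the scene. Friction and masses are not known exactly. Their poses are not given: they have to be found in the camera images.
- mirror_grip (a point): Centre of the hand mirror's handle, a straight rubber bar 14 x 14 mm square and 72 mm long (36 mm each way), with a 4 mm end cap. Axes of the rigid mirror: x out of its reflecting side, z along the handle from the head to the free end. From 37 to 42 mm towards the head is a 28 x 28 mm collar, which hangs on the fork; then a 7 x 8 mm neck and, from 89 mm, the head. Whole weight about 0.11 kg.
- mirror_face (a point): Middle of the mirror's glass, on its reflecting surface: 6 mm along x and 127 mm along -z from mirror_grip, with the same axes (x straight out of the reflecting side). The square glass is 70 x 70 mm in a black 76 x 76 x 6 mm head, parallel to the handle; the back is plain black and does not reflect.
- mirror: The hand mirror as a whole, 76 mm wide and 203 mm long. Origin 3 mm behind mirror_face, same axes. At the start it hangs upright, handle up, by its collar, with the glass facing roughly along the hook stand's -y.
- stand: Fixed stand with a forked hook that points along its -x. Origin on the bench under the middle of the fork; z up. The post is 60 mm behind (+x) and nothing of the stand is higher than 155 mm. Base plate 120 x 100 x 8 mm.
- hook (a point): Middle of the forked hook, level with the top of its two prongs, 145 mm above the bench; axes of stand. The slot is 12 mm wide, open along -x; the prong ends, 26 to 32 mm out, turn up 10 mm. The head is wider than the slot: raise the mirror by more than 10 and less than 40 mm (then the head meets the prongs from below), take it out level along -x by 80 mm, then up.
- station: Fixed inspection station: grey base plate on four feet (300 x 120 mm, top 16 mm above the bench, from -45 to +255 mm along x), upright panel, camera on a post. Origin on the bench under the camera's aiming point, in the middle of the dark ring (52 mm across) on the base plate; x points horizontally from there to the panel, z up.
- focus (a point): The point that the camera is aimed at, 110 mm above the bench, over the ring, level with the mark and 120 mm straight in front of it (axes of station). The middle of the glass (mirror_face) belongs here.
- mark (a point): Centre of the round bull's-eye mark, 34 mm across, on the panel's face: 120 mm along x from focus, at the same height. The panel is 110 mm wide, 8 mm thick and reaches up to 150 mm above the bench.
- lens (a point): Centre of the camera's front lens (30 mm barrel), behind and above the panel, 220 mm from focus: 178 mm along the station's x and 129 mm up. It looks straight at focus over the panel's top, 36 degrees downwards.
- halfway (a point): The point 148 mm from focus on the line that halves the angle between the directions to the lens and to the mark (18 degrees above the station's x): with the glass centred on focus, the mirror shows the mark to the camera when its x axis points here.
- flux_bottle: Bystander: small dropper bottle, 34 mm across, 94 mm tall, standing loose beside the station. Origin at its underside.
- tape_black: Bystander: roll of black tape, 55 mm across, 19 mm tall, lying loose beside the stand. Origin at its underside.
- wick_spool: Bystander: white flat spool, 61 mm across, 24 mm tall, lying loose beside the station. Origin at its underside.
Things that resemble listed ones, but are neither listed nor needed, are in the scene too. Of the things that look like the mirror, the largest one is meant.

How it is judged:
On the way:
1. the mirror is off the forked hook, held by its handle (contact force between mirror and the fingers above 1 N and contact force between mirror and stand below 0.05 N and horizontal distance between mirror_grip and hook above 0.06 m and distance between the grasp point and mirror_grip below 0.05 m), for 0.2 s.
At the end, for the whole second after the job is handed in: Held still in the fingers by the handle, off the hook, clear of stand, station and bottle, over 70 mm up; middle of the glass within 25 mm of focus; reflecting side turned so that halfway lies within 26 mm of the mirror's x axis in y and z (about 10 degrees) (contact force between mirror and the fingers above 1 N and distance between the grasp point and mirror_grip below 0.05 m and contact force between mirror and stand below 0.05 N and contact force between mirror and station below 0.05 N and contact force between mirror and flux_bottle below 0.05 N and height (world z) of mirror above 0.07 m and distance between mirror_face and focus below 0.025 m and x of halfway in the frame of mirror_face above 0.1 m and y of halfway in the frame of mirror_face between -0.026 and 0.026 m and z of halfway in the frame of mirror_face between -0.026 and 0.026 m and linear speed of mirror below 0.03 m/s and angular speed of mirror below 0.2 rad/s); the arm keeps its last pose, push and grip.
It fails at once if a bystander is moved more than 30 mm or tipped over (distance of any of flux_bottle, tape_black, wick_spool from where it was at the start of the episode above 0.03 m or angle between any of flux_bottle, tape_black, wick_spool's own z axis and vertical above 0.6 rad).
It also fails if it takes over 48 s, if anything falls off the work surface, if the arm or the gripper's body presses on something with over 40 N, if the wrist force passes 120 N, or if a joint passes its speed limit or range.

## Working session

There is one attempt and no reset: what is moved stays moved. The work goes in short steps, Python scripts to look and compute and a shell command to move; the robot and the scene stay as the last step left them, time stands still between calls to the robot, and variables do not carry over. Pictures are saved under pics/ and viewed, at most 10 in all, crops included, and the job is handed in when it is done.

```bash
mkdir -p pics; python3 - <<'E'
from rig import robot,cams
import cv2,numpy as np
np.set_printoptions(precision=4,suppress=True)
for n in("scene","top"):
    im=cams.camera(n);cv2.imwrite(f"pics/{n}0.png",im[:,:,::-1]);i=cams.camera_info(n);print(n,i["intrinsics"],i["pose"])
o=robot.get_obs();print(o["time"],o["position"],o["tool_rot"],o["grip_width"])
E
```

```text
scene [[478.1483   0.     282.2157]
 [  0.     478.1483 202.1589]
 [  0.       0.       1.    ]] [[-0.8201 -0.3361  0.4632  0.1127]
 [-0.5722  0.4961 -0.653   0.6327]
 [-0.0103 -0.8006 -0.5992  0.7558]
 [ 0.      0.      0.      1.    ]]
top [[420.6251   0.     290.1073]
 [  0.     420.6251 207.8839]
 [  0.       0.       1.    ]] [[-0.0036 -0.9759  0.2183  0.3541]
 [-1.      0.0036 -0.0001 -0.0101]
 [-0.0007 -0.2183 -0.9759  1.2698]
 [ 0.      0.      0.      1.    ]]
0.1 [ 0.2023 -0.5908  0.2914] [ 0.9864  0.1641 -0.     -0.001 ] 0.0869598287673129
```

View pics/scene0.png

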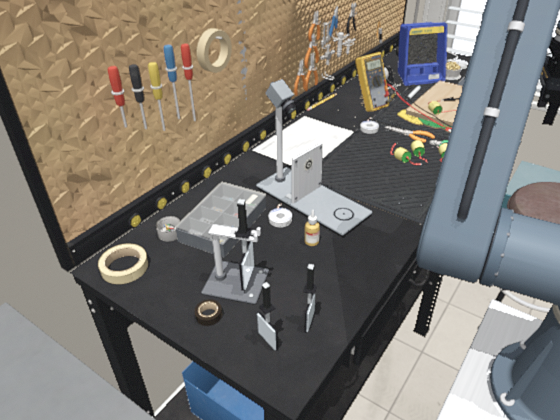

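View pics/top0.png

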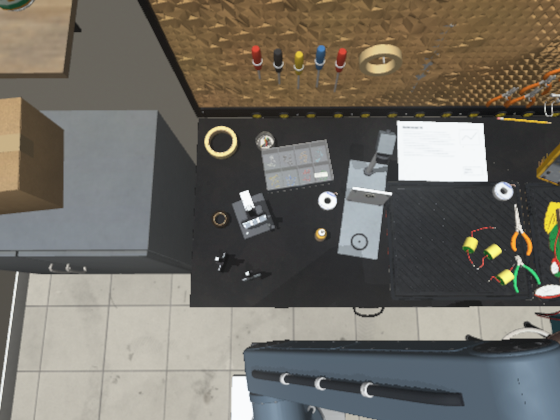

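Candidates for the mirror are the one in the fork (scene 241,218 handle; top ~248,203) and two smaller standing ones (scene 266,297 and 310,275; top 221,262 and 251,275). The hanging one is the largest and sits on the stand, so I choose it. The station ring is at top (360,241), the bottle at (321,234), the wick spool at (327,201) and the tape at (220,219). I'll check with a close crop.

```bash
python3 - <<'E'
import cv2,numpy as np
a=cv2.imread("pics/scene0.png")[190:310,185:305];b=cv2.imread("pics/top0.png")[180:250,205:275]
cv2.imwrite("pics/crop1.png",np.hstack([cv2.resize(a,(400,400),interpolation=2),cv2.resize(b,(400,400),interpolation=2)]))
a=cv2.imread("pics/scene0.png")[135:235,250:380];b=cv2.imread("pics/top0.png")[120:265,310:410]
cv2.imwrite("pics/crop2.png",np.hstack([cv2.resize(a,(455,350),interpolation=2),cv2.resize(b,(345,500),interpolation=2)[:350*0+500][:500] if 0 else cv2.resize(b,(241,350),interpolation=2)]))
E
```

```text
(no output)
```

View pics/crop1.png

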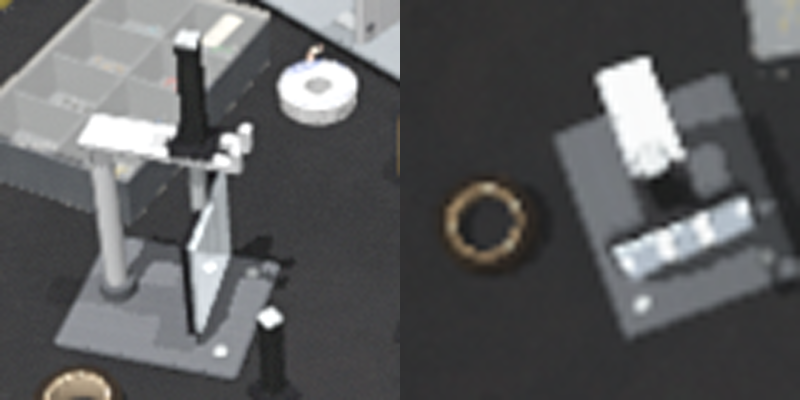

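View pics/crop2.png

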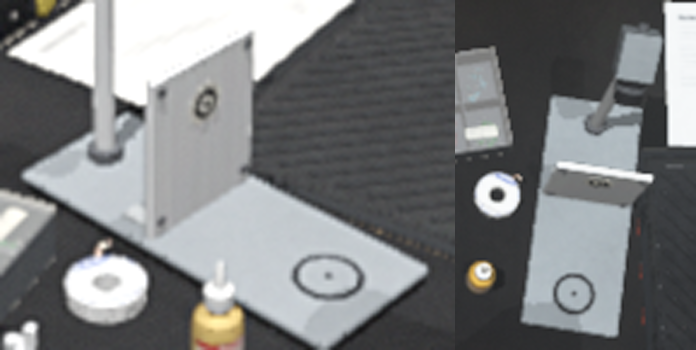

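```bash
cat > h.py <<'E'
import numpy as np
from rig import cams
def ray(n,p,info=None):
    i=info or cams.camera_info(n);K=np.array(i["intrinsics"]);T=np.array(i["pose"])
    u=(p[0]-K[0,2])/K[0,0];v=(p[1]-K[1,2])/K[1,1]
    if n=="wrist":
        r=np.hypot(u,v);s=np.sinc(r/np.pi);d=np.array([u*s,v*s,np.cos(r)])
    else: d=np.array([u,v,1.])
    d=T[:3,:3]@d;return T[:3,3],d/np.linalg.norm(d)
def pl(n,p,z,info=None):
    o,d=ray(n,p,info);return o+d*(z-o[2])/d[2]
def tri(*rs):
    A=sum(np.eye(3)-np.outer(d,d) for o,d in rs);b=sum((np.eye(3)-np.outer(d,d))@o for o,d in rs)
    x=np.linalg.solve(A,b);return x,[round(float(np.linalg.norm(np.cross(x-o,d))),4) for o,d in rs]
E
python3 - <<'E'
from h import *
import cv2
np.set_printoptions(precision=4,suppress=True)
c=lambda x,y,s:None
S=lambda x,y:(185+x/3.333,190+y/3.333);T=lambda x,y:(205+(x-400)/5.714,180+y/5.714)
S2=lambda x,y:(250+x/3.5,135+y/3.5);T2=lambda x,y:(310+(x-455)/2.41,120+y/2.41)
print("cap",tri(ray("scene",S(188,40)),ray("top",T(655,160))),pl("scene",S(188,40),.227),pl("top",T(655,160),.227))
print("postbase",pl("scene",S(118,285),.008))
print("armpostend scene",pl("scene",S(95,135),.145))
for p in((555,140),(740,80),(630,340)):print("plate",pl("top",T(*p),.008))
for p in((55,340),(235,378),(285,265)):print("plate s",pl("scene",S(*p),.008))
print("prongs",pl("scene",S(222,155),.155),pl("scene",S(245,128),.155))
for p in((625,68),(655,165),(612,255),(750,210)):print("top .145",pl("top",T(*p),.145),"z.1",pl("top",T(*p),.1))
print("ring",pl("scene",S2(328,276),.016),pl("top",T2(574,293),.016))
print("mark",tri(ray("scene",S2(206,102)),ray("top",T2(598,184))),pl("scene",S2(206,102),.11))
for p in((523,322),(618,336),(551,97),(640,105)):print("stplate",pl("top",T2(*p),.016))
print("panel top",pl("top",T2(557,165),.15),pl("top",T2(652,178),.15))
print("bottle",pl("top",T2(483,270),.09),"spool",pl("top",T2(497,195),.024),"tape",pl("top",T(485,222),.019))
print(cams.camera_info("wrist"))
E
```

```text
cap (array([0.5887, 0.0932, 0.222 ]), [0.0001, 0.0001]) [0.5842 0.0983 0.227 ] [0.5875 0.0927 0.227 ]
postbase [0.6498 0.1108 0.008 ]
armpostend scene [0.6439 0.1201 0.145 ]
plate [0.6478 0.1683 0.008 ]
plate [0.6808 0.0689 0.008 ]
plate [0.539  0.1258 0.008 ]
plate s [0.6511 0.1695 0.008 ]
plate s [0.5389 0.1303 0.008 ]
plate s [0.5707 0.0347 0.008 ]
prongs [0.5629 0.1008 0.155 ] [0.5665 0.0741 0.155 ]
top .145 [0.6515 0.1161 0.145 ] z.1 [0.6634 0.1211 0.1   ]
top .145 [0.6034 0.1007 0.145 ] z.1 [0.6134 0.1051 0.1   ]
top .145 [0.5596 0.1204 0.145 ] z.1 [0.5679 0.1256 0.1   ]
top .145 [0.5812 0.055  0.145 ] z.1 [0.5903 0.0576 0.1   ]
ring [ 0.5297 -0.2197  0.016 ] [ 0.5303 -0.2177  0.016 ]
mark (array([ 0.6452, -0.235 ,  0.1136]), [0.0003, 0.0003]) [ 0.6478 -0.2399  0.11  ]
stplate [ 0.4944 -0.1531  0.016 ]
stplate [ 0.4767 -0.2698  0.016 ]
stplate [ 0.7869 -0.1979  0.016 ]
stplate [ 0.7755 -0.313   0.016 ]
panel top [ 0.6589 -0.1819  0.15  ] [ 0.6431 -0.2896  0.15  ]
bottle [ 0.5475 -0.0994  0.09  ] spool [ 0.6542 -0.124   0.024 ] tape [0.6007 0.2027 0.019 ]
{'intrinsics': array([[325.1923,   0.    , 279.4209],
       [  0.    , 325.1923, 213.9182],
       [  0.    ,   0.    ,   1.    ]]), 'pose': array([[ 0.324 , -0.9078, -0.2662,  0.2751],
       [-0.9461, -0.3117, -0.0883, -0.5673],
       [-0.0029,  0.2805, -0.9599,  0.3833],
       [ 0.    ,  0.    ,  0.    ,  1.    ]])}
```

The crop confirms it: the large mirror hangs in the fork, which opens roughly along world -x, with the glass facing world -x (scene) and the post behind it. Measured sizes agree with the text: cap height 0.222 against 0.227, plate 119 mm, ring to mark 118 mm. Moving above the handle.

```bash
python3 -m crank '[[4.2,-3.75,-0.35,0,0,0,0],[4.2,-3.75,-0.35,0,0,0,0],[4.2,-3.75,-0.35,0,0,0,0],[4.2,-3.75,-0.35,0,0,0,0],[4.2,-3.75,-0.35,0,0,0,0]]'
python3 -m crank '[[4.2,-3.75,-0.35,0,0,0,0],[4.2,-3.75,-0.35,0,0,0,0],[4.2,-3.75,-0.35,0,0,0,0],[4.2,-3.75,-0.35,0,0,0,0],[4.2,-3.75,-0.35,0,0,0,0]]'
python3 -m crank '[[4.2,-3.75,-0.35,0,0,0,0],[4.2,-3.75,-0.35,0,0,0,0],[4.2,-3.75,-0.35,0,0,0,0],[4.2,-3.75,-0.35,0,0,0,0],[0,0,0,0,0,0,0]]'
python3 -m crank '[[0,0,0,0,0,0,0],[0,0,0,0,0,0,0]]'
python3 - <<'E'
from rig import cams
import cv2,pickle
i=cams.camera_info("wrist");im=cams.camera("wrist");cv2.imwrite("pics/w1.png",im[:,:,::-1]);pickle.dump(i,open("w1.pkl","wb"))
E
```

```text
time: 0.72
position: [0.3409, -0.3441, 0.3096]
tool_rot: [0.986, 0.164, 0.0, -0.0]
ft_force: [0.4, 0.1, -0.7]
grip_width: 0.087
grip_force: 0.0
time: 1.35
position: [0.4789, -0.0987, 0.3272]
tool_rot: [0.986, 0.164, -0.0, -0.0]
ft_force: [1.3, -1.0, 0.1]
grip_width: 0.0869
grip_force: 0.0
time: 1.98
position: [0.5899, 0.0992, 0.3409]
tool_rot: [0.986, 0.167, 0.001, -0.0]
ft_force: [-0.3, -0.3, 0.4]
grip_width: 0.087
grip_force: 0.0
time: 2.22
position: [0.588, 0.0947, 0.3409]
tool_rot: [0.987, 0.163, -0.001, 0.0]
ft_force: [0.6, 0.2, 0.5]
grip_width: 0.0869
grip_force: 0.0
```

View pics/w1.png

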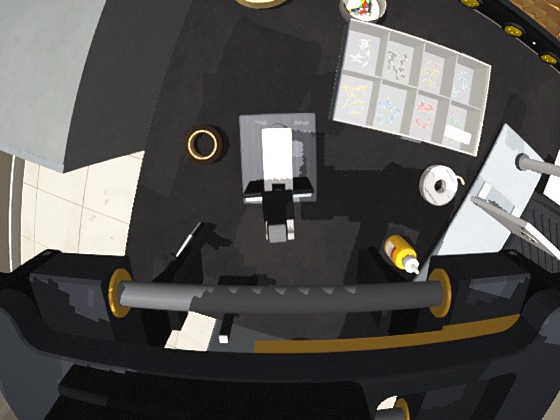

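The wrist view shows the handle cap at about (280,232), the white arm at (277,150) and the head as a black bar, its back, at (278,190). So the glass faces away from the post. Measuring handle position and head yaw.

```bash
python3 - <<'E'
from h import *
import pickle
np.set_printoptions(precision=4,suppress=True)
i=pickle.load(open("w1.pkl","rb"))
for p in((268,242),(289,240),(287,222),(268,222)):print("cap corner",pl("wrist",p,.227,i))
print("cap",pl("wrist",(279,231),.227,i))
for p in((245,197),(313,193)):print("head",pl("wrist",p,.098,i))
for p in((264,130),(291,128)):print("arm end",pl("wrist",p,.145,i))
import cv2
cv2.imwrite("pics/w1c.png",cv2.resize(cv2.imread("pics/w1.png")[110:260,220:340],(600,750)[0:2],interpolation=2)[:600])
E
```

```text
cap corner [0.5822 0.0999 0.227 ]
cap corner [0.5882 0.0869 0.227 ]
cap corner [0.5998 0.0924 0.227 ]
cap corner [0.5957 0.1043 0.227 ]
cap [0.5921 0.0954 0.227 ]
head [0.5735 0.1275 0.098 ]
head [0.6008 0.0607 0.098 ]
arm end [0.6488 0.1287 0.145 ]
arm end [0.6581 0.1069 0.145 ]
```

View pics/w1c.png

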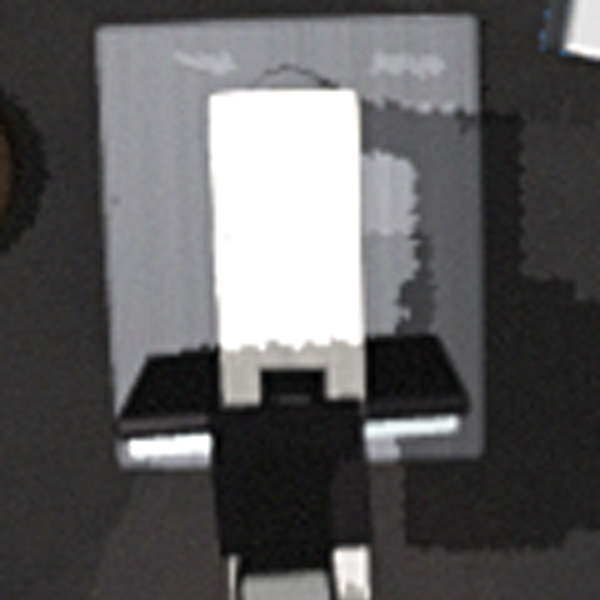

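```bash
python3 -m crank '[[0.2,0,3.2,0,0,-0.05,0],[0,0,3.2,0,0,0,0],[0,0,3.2,0,0,0,0],[0,0,0,0,0,0,0],[0,0,0,0,0,0,0]]'
python3 -m crank '[[0,0,0,0,0,0,1],[0,0,0,0,0,0,1],[0,0,0,0,0,0,1],[0,0,0,0,0,0,1],[0,0,0,0,0,0,1]]' 35
python3 -m crank '[[0,0,0,0,0,0,1],[0,0,0,0,0,0,1]]'
```

```text
time: 2.9
position: [0.5913, 0.0958, 0.2464]
tool_rot: [0.982, 0.188, 0.001, 0.0]
ft_force: [-0.0, 0.0, 0.1]
grip_width: 0.0869
grip_force: 0.0
time: 3.52
position: [0.5906, 0.0965, 0.2453]
tool_rot: [0.982, 0.189, 0.0, 0.0]
ft_force: [0.8, -0.6, -0.8]
grip_width: 0.0451
grip_force: 0.0
time: 3.78
position: [0.5906, 0.0965, 0.2452]
tool_rot: [0.982, 0.189, -0.0, -0.0]
ft_force: [0.2, -0.8, 0.0]
grip_width: 0.0248
grip_force: 0.0
```

```bash
python3 -m crank '[[0,0,0,0,0,0,1],[0,0,0,0,0,0,1],[0,0,0,0,0,0,1],[0,0,0,0,0,0,1]]'
```

```text
time: 4.28
position: [0.5906, 0.0965, 0.2452]
tool_rot: [0.982, 0.189, -0.0, -0.0]
ft_force: [0.8, 0.6, -0.6]
grip_width: 0.014
grip_force: 34.9
```

Gripped at 14.0 mm, flush on the square bar. Lifting 22 mm and drawing it out along the hook's -x.

```bash
python3 -m crank '[[0,0,-0.8,0,0,0,1],[0,0,-0.7,0,0,0,1],[0,0,-0.7,0,0,0,1],[0,0,0,0,0,0,1]]'
python3 -m crank '[[-1.5,0,0,0,0,0,1],[-2,0,0,0,0,0,1],[-2,0,0,0,0,0,1],[-2,0,0,0,0,0,1],[-2,0,0,0,0,0,1]]'
python3 -m crank '[[0,0,-2,0,0,0,1],[0,0,-3,0,0,0,1],[0,0,-3,0,0,0,1],[0,0,0,0,0,0,1],[0,0,0,0,0,0,1]]'
python3 - <<'E'
from rig import cams
import cv2,numpy as np
a=cams.camera("scene")[120:330,150:400];b=cams.camera("top")[150:290,180:380]
im=np.hstack([cv2.resize(a,(400,336)),cv2.resize(b,(400,336),interpolation=2)[:336]])
cv2.imwrite("pics/lift.png",im[:,:,::-1])
E
```

```text
time: 4.78
position: [0.5911, 0.0965, 0.2683]
tool_rot: [0.982, 0.189, 0.001, 0.0]
ft_force: [-0.7, -0.6, -1.6]
grip_width: 0.0139
grip_force: 34.9
time: 5.4
position: [0.5003, 0.0609, 0.2669]
tool_rot: [0.982, 0.189, -0.001, -0.0]
ft_force: [0.3, -0.6, -2.0]
grip_width: 0.0142
grip_force: 34.9
time: 6.02
position: [0.501, 0.0612, 0.3461]
tool_rot: [0.982, 0.189, -0.001, -0.0]
ft_force: [-0.1, -0.5, -0.9]
grip_width: 0.0137
grip_force: 34.9
```

View pics/lift.png

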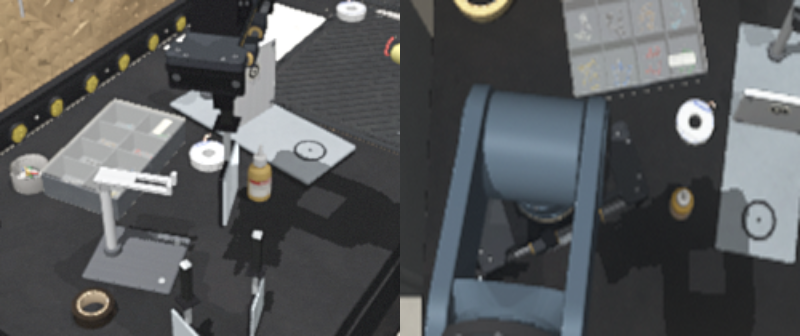

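The mirror is off the hook with the glass on the tool's -x side, and the bystanders look untouched. Rotating in place 2.61 rad about vertical, at height.

```bash
python3 -m crank '[[0,0,0,0,0,-0.1,1],[0,0,0,0,0,-0.18,1],[0,0,0,0,0,-0.18,1],[0,0,0,0,0,-0.18,1],[0,0,0,0,0,-0.18,1]]'
python3 -m crank '[[0,0,0,0,0,-0.18,1],[0,0,0,0,0,-0.18,1],[0,0,0,0,0,-0.18,1],[0,0,0,0,0,-0.18,1],[0,0,0,0,0,-0.18,1]]'
python3 -m crank '[[0,0,0,0,0,-0.18,1],[0,0,0,0,0,-0.18,1],[0,0,0,0,0,-0.18,1],[0,0,0,0,0,-0.18,1],[0,0,0,0,0,-0.17,1]]'
python3 -m crank '[[0,0,0,0,0,0,1],[0,0,0,0,0,0,1]]'
cat > plan.py <<'E'
from h import *
from rig import robot
from scipy.spatial.transform import Rotation as R
np.set_printoptions(precision=4,suppress=True)
def plan(TX,OFF=.0582,yaw=-.152,F=np.array([.530,-.2185,.11])):
    c,s=np.cos(np.radians(18)),np.sin(np.radians(18));sx=np.array([np.cos(yaw),np.sin(yaw),0])
    mx=c*sx+[0,0,s];mz=-s*sx+[0,0,c]
    P=F-.006*mx+(.127+OFF)*mz
    Rt=np.column_stack([-mx,np.cross(-mz,-mx),-mz])
    o=robot.get_obs();R0=R.from_quat(o["tool_rot"]).as_matrix()
    print("q",np.array(o["q"]),"TCP",np.array(o["position"]),"target",P)
    print("shift cm",R0.T@(P-o["position"])*100,"turn",R.from_matrix(R0.T@Rt).as_rotvec())
if __name__=="__main__":plan(0)
E
python3 plan.py
```

```text
time: 6.75
position: [0.5017, 0.0613, 0.3457]
tool_rot: [0.824, 0.567, -0.001, -0.001]
ft_force: [0.2, -0.1, -1.2]
grip_width: 0.0137
grip_force: 34.9
time: 7.38
position: [0.5017, 0.0613, 0.3458]
tool_rot: [0.495, 0.869, -0.001, -0.001]
ft_force: [0.3, -1.2, -1.7]
grip_width: 0.0133
grip_force: 34.9
time: 8.0
position: [0.5017, 0.0613, 0.3457]
tool_rot: [0.073, 0.997, 0.0, -0.002]
ft_force: [-0.3, 0.6, -0.4]
grip_width: 0.0139
grip_force: 34.9
time: 8.25
position: [0.5021, 0.0613, 0.3465]
tool_rot: [0.077, 0.997, 0.0, -0.001]
ft_force: [-1.0, -0.7, -1.9]
grip_width: 0.0139
grip_force: 34.9
q [-0.0998  0.3008  1.6571  0.      1.1853 -1.5164] TCP [0.5021 0.0613 0.3465] target [ 0.4678 -0.209   0.2843]
shift cm [ -0.7702 -27.2336   6.2253] turn [-0.0004 -0.3157 -0.0022]
```

```bash
python3 -m crank '[[0,-5,0,0,0,0,1],[0,-5,0,0,0,0,1],[0,-5,0,0,0,0,1],[0,-5,0,0,0,0,1],[0,-5,0,0,0,0,1]]'
python3 -m crank '[[0,-2.2,0,0,-0.105,0,1],[0,0,0,0,-0.105,0,1],[0,0,0,0,-0.105,0,1],[0,0,0,0,0,0,1],[0,0,0,0,0,0,1]]'
python3 plan.py
```

```text
time: 8.88
position: [0.4641, -0.1874, 0.3471]
tool_rot: [0.077, 0.997, 0.0, 0.0]
ft_force: [0.5, -0.3, -1.6]
grip_width: 0.0136
grip_force: 34.9
time: 9.5
position: [0.4615, -0.2078, 0.3474]
tool_rot: [0.075, 0.985, -0.012, 0.156]
ft_force: [0.6, 0.5, -1.0]
grip_width: 0.0138
grip_force: 34.9
q [-0.7249  0.2108  1.8247  0.2241  0.8522 -2.2698] TCP [ 0.4615 -0.2078  0.3474] target [ 0.4678 -0.209   0.2843]
shift cm [ 1.3418 -0.0208  6.2014] turn [-0.0001 -0.0002 -0.0003]
```

Descend most of the way, then look.

```bash
python3 -m crank '[[0.4,0,1.8,0,0,0,1],[0.5,0,2.2,0,0,0,1],[0.4,0,2.2,0,0,0,1],[0,0,0,0,0,0,1],[0,0,0,0,0,0,1]]'
python3 plan.py; python3 - <<'E'
from rig import cams
import cv2,numpy as np
i=cams.camera("scene");b=cams.camera("top");cv2.imwrite("pics/fs.png",i[:,:,::-1]);cv2.imwrite("pics/ft.png",b[:,:,::-1])
a=i[120:270,240:400];b=b[140:280,290:420]
cv2.imwrite("pics/f.png",np.hstack([cv2.resize(a,(480,450),interpolation=2),cv2.resize(b,(320,345),interpolation=2)[:450] if 0 else cv2.copyMakeBorder(cv2.resize(b,(320,345),interpolation=2),0,105,0,0,0)])[:,:,::-1])
E
```

```text
time: 10.12
position: [0.4688, -0.2089, 0.2849]
tool_rot: [0.075, 0.985, -0.012, 0.157]
ft_force: [0.3, -0.5, -1.4]
grip_width: 0.0137
grip_force: 34.9
q [-0.7159  0.3139  1.8929  0.2658  0.6826 -2.321 ] TCP [ 0.4688 -0.2089  0.2849] target [ 0.4678 -0.209   0.2843]
shift cm [ 0.1149 -0.0193  0.0275] turn [-0.0004  0.0016  0.0008]
```

View pics/f.png

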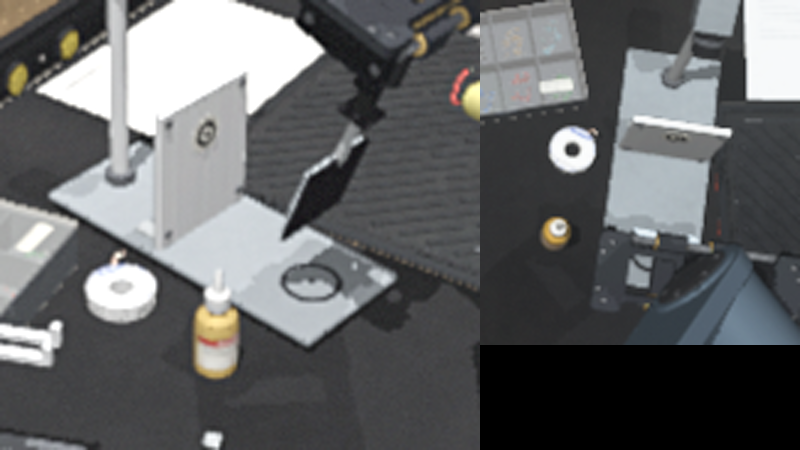

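```bash
python3 - <<'E'
from h import *
import cv2
F=np.array([.530,-.2185,.11]);c,s=np.cos(.31416),np.sin(.31416);sx=np.array([np.cos(-.152),np.sin(-.152),0])
mx=c*sx+[0,0,s];mz=-s*sx+[0,0,c];my=np.cross(mz,mx)
i=cams.camera_info("scene");K=i["intrinsics"];T=np.linalg.inv(i["pose"])
pr=lambda P:(lambda q:q[:2]/q[2])(K@(T[:3,:3]@P+T[:3,3]))
im=cv2.imread("pics/fs.png");C=cv2.resize(im[120:270,240:400],(640,600),interpolation=2)
pts=[pr(F-.006*mx+a*.038*my+b*.038*mz) for a,b in((1,1),(-1,1),(-1,-1),(1,-1))]
pts=np.array(pts);cv2.polylines(C,[((pts-[240,120])*4).round().astype(np.int32)],True,(0,0,255),1)
cv2.imwrite("pics/ov.png",C[:,200:640])
E
```

```text
(no output)
```

View pics/ov.png

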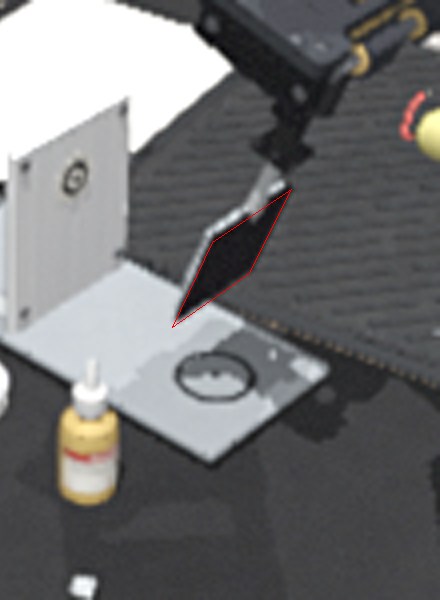

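The predicted head outline matches the picture to about 1 px (2 mm), with the black back towards the scene camera and the glass towards the panel. Handing in.

```bash
python3 -c "
from rig import robot,ticket
o=robot.get_obs();print(o['time'],max(map(abs,o['joint_velocities'])),o['grip_force']);print(ticket.hand_in())"
```

```text
10.225 0.005895490323019557 34.886250612325966
the job is handed in; nothing more can be done
None
```

I handed the job in at 10.2 s: the mirror is held still by its handle, its glass within a few millimetres of the focus by my camera check and angled to show the camera the mark; no bystander was seen to move, and no verdict came back.

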